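# Crank the dish carriage to the camera

## Robot

A 6-joint arm with a two-finger parallel gripper is mounted at the origin on the work surface. World frame = base frame: x ahead of the robot, y to its left, z up, the work surface at z = 0. Lengths are in m, angles in rad, forces in N, time in s.
With the tool pointing down it reaches from about 0.425 to 0.95 m from the base axis. Payload 3.5 kg.
Tool frame: the origin (TCP) lies midway between the tips of the shut fingers; the grasp point (between the pads) lies 19 mm behind it; x points along the fingers, z is the direction in which the jaws open and shut, and the axes are right-handed (so a half turn about x gives the same grasp; the last joint's range is limited). The gripper opens to 85 mm and grips with 20 to 120 N. Pads are 22 mm wide; open, the fingers measure 114 mm over their backs; the gripper's body (76 mm by 85 mm) begins 54 mm behind the grasp point. The pads swing forward as they close: fully open they stand 13 mm farther back than shut.
Start: joints at [-1.458, 0.286, 1.577, -0, 1.279, -0.15], TCP at [0.175, -0.652, 0.231] pointing down, gripper open.
Joint ranges: [-2.77, 2.77], [-0.9, 2.22], [0.21, 2.48], [-1.53, 4.67], [0.24, 2.81], [-2.84, 2.84]. Speed limits (rad/s): [2.79, 2.79, 3.14, 3.14, 3.14, 3.14].

## Interface

Orientations are given as a unit quaternion [x, y, z, w].
In Python, from plant import readout, eyes, ctrl gives the robot as it stands.
- The arm moves only by the tool move_arm, never from a script. Its argument "commands" is a list of rows, each a list of 7 numbers: the turn, a rotation vector about the world's x, y, z in rad, then the shift along the world's x, y, z in mm, then the closure in counts, from 0 (fully open) to 255 (shut). A call has 1 to 12 rows; each row is the pose to reach, as a shift and turn from the pose measured when the call began; what a row does not reach only later rows make up. A row lasts 1/10 s, in which the tool goes at most 50 mm and 8.59 degrees, less where a joint would pass 70% of its speed; a pose out of reach is approached as far as the arm can. A call with a gripper value outside its range is refused whole. The fingers move at their own pace and stop on an object; "newtons" is the grip in N (left out, the last holds). Time passes only in rows, so rows that repeat a pose let the fingers close. It gives the time, the measured TCP pose, the force and the opening at its end, in the units of the state.
- readout.get_state(): the state, without advancing time (a new reading comes with each control period).
- eyes.read_camera(name): name is "scene" or "top" or "wrist"; returns a dict with "color" (420x560x3 uint8, red, green, blue), "depth" (420x560 float32, m along the optical axis (not along the pixel's ray), 0 where there is no reading), "K" (3x3 intrinsics, pixels), "eye" and "attitude" of the camera in the world. Camera axes: x right, y down, z forward; pixel columns grow to the right and rows downward; lengths in m; the calibration is good to about 2 mm. A picture is of the moment at which its call begins.
- ctrl.sign_off(): hands the job in, once; it reports no verdict.
The state is a dict: "time": time; "qpos": joint angles; "dq": joint speeds; "joint_efforts": joint torques, N m; "eef_pos": TCP position; "tcp_rot": TCP orientation; "contact_force": force on the tool from outside, world axes, zero at the start; "wrist_torque": the same for the moment, N m; "opening": opening from 0.0 (shut) to 1.0 (fully open).
Only numpy, scipy, OpenCV 4.12 (cv2) and the standard library are available. Lean on these libraries where they do the work, as an engineer would, in place of code of your own. Each camera call takes 0.05 s, during which the arm holds its last target.

## Task

Fit the loose crank onto the hex stud hidden down in the slide's round drive well, pressing and turning it by feel until it drops fully home. Then turn the crank, in whichever direction is needed, until the yellow pointer of the dish carriage lines up with the red pointer of the blue camera. Leave the crank seated; do not push the carriage itself, and leave the bottle, dishes, flask and mouse where they are.

Things in the scene. Friction and masses are not known exactly. Their poses are not given: they have to be found in the camera images.
- crank_grip (a point): Centre of the crank's square steel grip block, 22 x 22 x 40 mm tall, sides parallel and square to the arm. Crank: loose, about 0.38 kg, standing on its dark hub. Above the hub's foot: arm 42 to 52 mm (18 mm wide), grip block and handle 52 to 92 mm; this point 72 mm, on the hub's axis. x along the arm to the red handle, z up. At the arm's other end a 32 mm round counterweight, 42 mm from the axis.
- crank_foot (a point): Centre of the underside of the crank's hub (46 mm diameter, 44 mm tall), 72 mm straight below point crank_grip. In the underside a hex socket opens: 30 mm across flats, 26 mm deep, two of its flats square to the arm.
- crank_handle (a point): Middle of the crank's red upright handle (18 mm diameter, 40 mm tall), 80 mm from the hub's axis along the arm, at the height of the grip block's centre.
- drive_mouth (a point): Centre of the mouth of the round drive well (51 mm across, 30 mm deep, chamfered) in the top of the slide's white drive box (90 x 90 mm, top 60 mm above the table). x points to the rails: the middle of the carriage's travel is 150 mm away along x; it travels along y. z up. All fixed parts within 180 mm are at most 62 mm tall, and the camera and lamp beyond, 215 mm away, 88 mm.
- drive_floor (a point): Floor of the well, 30 mm below its mouth: the hub's foot rests here when home (arm's top then 82 mm, handle's top 122 mm above the table). On it a greased hex stud, 28 mm across flats, 24 mm tall, top 6 mm tapered. Its angle is not told; the socket fits every 60 degrees, give or take 8. Off angle the foot stops 15 to 18 mm up. The stud turns at 0.22 N m, so a light twist does not turn it.
- carriage_pointer (a point): Tip of the yellow pointer on the carriage's edge farthest from the drive box. Carriage: aluminium, 90 x 100 mm, a clear dish clamped on it, top 60 mm above the table. It moves only along the slide's y, 50 mm per turn of the crank: clockwise seen from above to +y, anticlockwise to -y, and stays where it is left.
- carriage: The dish carriage itself, origin under its centre. Do not push it.
- camera_pointer (a point): Tip of the red pointer below the lens of the blue camera module (45 x 46 x 68 mm) on the far edge of the slide's bed; axes as the slide's. A grey lamp module with a white face and no pointer is there too; which of them is on which side varies. Aligned: same position along the slide's y as the yellow pointer.
- reagent: Bystander: amber bottle with blue cap, 60 mm diameter, 115 mm tall, origin under its centre.
- dishes: Bystander: stack of clear round dishes, 90 mm diameter, 28 mm tall, origin under its centre.
- flask: Bystander: flat clear culture flask with red cap, 85 x 55 x 30 mm, origin under its centre.
- mouse: Bystander: black computer mouse, 100 x 58 x 32 mm, origin under its centre.
There are look-alikes about, which are no part of the job. Of the things that look like the part that bears crank_grip, the largest one is meant.

How it is judged:
On the way:
1. the crank is fully home on the hex stud: its foot within 4 mm of the well's floor and axis, upright (horizontal distance between crank_foot and drive_floor below 0.004 m and z of crank_foot in the frame of drive_floor below 0.004 m and angle between crank_grip's own z axis and vertical below 0.1 rad), for 0.2 s.
At the end, for the whole second after the job is handed in: The crank stands fully home on the stud (foot within 4 mm of the well's floor and of its axis, tilted less than 0.1 rad), the yellow pointer is within 4 mm of the red pointer along the slide, and the carriage is at rest (all of step 1 and y of carriage_pointer in the frame of camera_pointer between -0.004 and 0.004 m and linear speed of carriage below 0.005 m/s); the robot touches nothing.
It fails at once if the robot pushes the carriage itself (contact force between any of the fingers, the arm and carriage above 1 N).
It fails at once if a bystander is moved by more than 30 mm (distance of any of reagent, dishes, flask, mouse from where it was at the start of the episode above 0.03 m).
It also fails if it takes over 69 s, if anything falls off the work surface, if the arm or the gripper's body presses on something with over 40 N, if the wrist force passes 120 N, or if a joint passes its speed limit or range.

## Working session

There is one attempt and no reset: what is moved stays moved. The work goes in short steps, Python scripts to look and compute and a tool call to move; the robot and the scene stay as the last step left them, time stands still between calls to the robot, and variables do not carry over. Pictures are saved under pics/ and viewed, and the job is handed in when it is done.

Besides the shell and the picture viewer there is one more tool, called after "Call:" as name([rows], argument=value, ...), one row to a line, values as JSON. move_arm: Moves the arm, as the interface text tells. Its arguments: {"type":"object","properties":{"commands":{"type":"array"},"newtons":{"type":"number"}},"required":["commands"]}

```bash
ls; mkdir -p pics; python3 - <<'E'
from plant import readout, eyes, ctrl
import cv2, numpy as np
s=readout.get_state(); print(s)
for n in ["scene","top","wrist"]:
    c=eyes.read_camera(n); cv2.imwrite(f"pics/a_{n}.png",c["color"][:,:,::-1]); print(n,c["K"].tolist(),c["eye"],c["attitude"]); np.savez(f"pics/a_{n}.npz",**c)
E
```

```text
pics
{'time': 0.0, 'qpos': array([-1.45799361e+00,  2.87196730e-01,  1.57816378e+00,  2.16801878e-05,
        1.27863526e+00, -1.49990409e-01]), 'dq': array([-0.00163869, -0.00106276,  0.00158693,  0.00115686,  0.00056357,
        0.00041738]), 'joint_efforts': array([-1.20991659e-03, -4.05977476e+01, -2.92629129e+01, -2.32163411e-04,
        5.80382664e-03,  8.83711749e-06]), 'eef_pos': array([ 0.17531549, -0.65115255,  0.22993364]), 'tcp_rot': array([ 0.43079893,  0.56178181, -0.42956506,  0.56061336]), 'contact_force': array([ 0.37948191, -0.28268255, -0.02322241]), 'wrist_torque': array([-0.00667124,  0.04296871, -0.02944791]), 'opening': 1.0025819983222386}
scene [[425.7297136923727, 0.0, 280.16365452238335], [0.0, 425.7297136923727, 212.27357952431504], [0.0, 0.0, 1.0]] [1.10949502 0.04230292 0.99680165] [ 0.64096044  0.71536033 -0.21206033 -0.18016583]
top [[439.6579322153008, 0.0, 286.32930507233164], [0.0, 439.6579322153008, 211.31938146501219], [0.0, 0.0, 1.0]] [ 0.34095315 -0.00305405  1.16283335] [ 0.70707233 -0.70003248  0.07187609 -0.06954906]
wrist [[339.93995460235317, 0.0, 286.79161074356625], [0.0, 339.93995460235317, 207.63326853186246], [0.0, 0.0, 1.0]] [ 0.25519629 -0.62998558  0.37271766] [ 0.78363084 -0.59972975 -0.09941339  0.12792153]
```

View pics/a_scene.png

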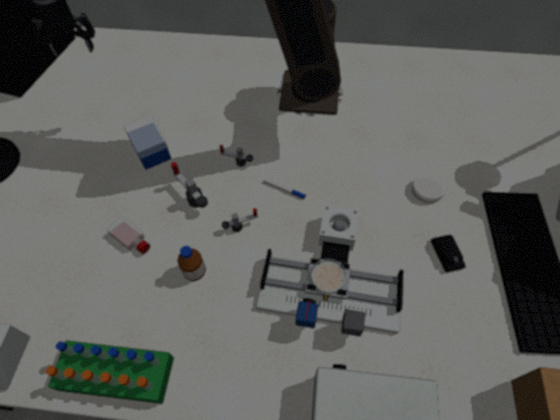

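View pics/a_top.png

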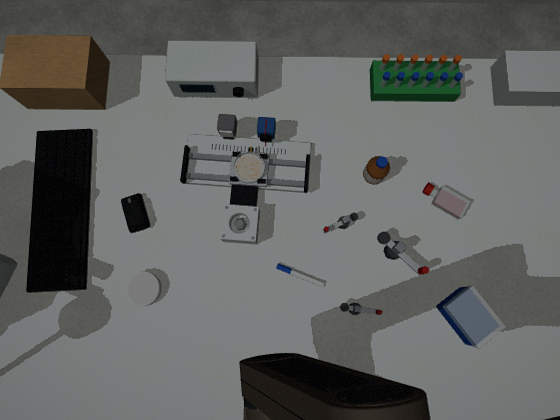

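View pics/a_wrist.png

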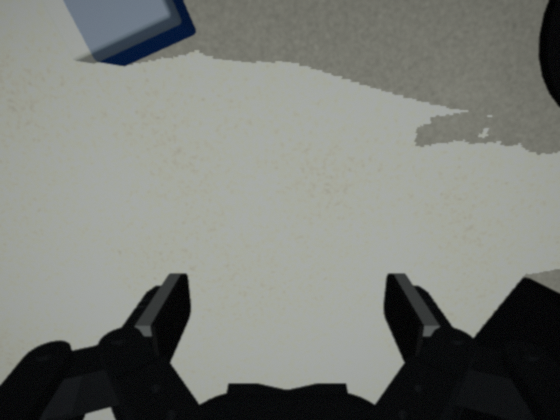

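Crank candidates in the top view are (395,248), the largest, and two small ones at (347,222) and (355,309). Next are close crops and first measurements.

```bash
cat > h.py <<'E'
import numpy as np, cv2
from scipy.spatial.transform import Rotation as R
def load(f): 
    d=np.load(f); return {k:d[k] for k in d.files}
def ray(c,u,v):
    K=c["K"]; d=np.array([(u-K[0,2])/K[0,0],(v-K[1,2])/K[1,1],1.0]); return R.from_quat(c["attitude"]).apply(d)
def onplane(c,u,v,z):
    d=ray(c,u,v); e=c["eye"]; return e+d*(z-e[2])/d[2]
def cloud(c):
    K=c["K"];H,W=c["depth"].shape; u,v=np.meshgrid(np.arange(W),np.arange(H))
    d=np.stack([(u-K[0,2])/K[0,0],(v-K[1,2])/K[1,1],np.ones((H,W))],-1)*c["depth"][...,None]
    return (R.from_quat(c["attitude"]).apply(d.reshape(-1,3))+c["eye"]).reshape(H,W,3)
def proj(c,p):
    q=R.from_quat(c["attitude"]).inv().apply(np.asarray(p)-c["eye"]); K=c["K"]
    return np.stack([K[0,0]*q[...,0]/q[...,2]+K[0,2],K[1,1]*q[...,1]/q[...,2]+K[1,2]],-1)
def tri(c1,p1,c2,p2):
    a,b=c1["eye"],c2["eye"]; d,e=ray(c1,*p1),ray(c2,*p2)
    s=np.linalg.lstsq(np.stack([d,-e],1),b-a,rcond=None)[0]; x,y=a+s[0]*d,b+s[1]*e
    return (x+y)/2,np.linalg.norm(x-y)
E
python3 - <<'E'
from h import *
t=load("pics/a_top.npz"); s=load("pics/a_scene.npz")
a=t["color"][195:325,310:450]; a=cv2.resize(a,None,fx=5,fy=5,interpolation=3)
b=t["color"][105:255,170:320]; b=cv2.resize(b,None,fx=4,fy=4,interpolation=3)
def br(x): return np.clip(x.astype(float)*1.8,0,255).astype(np.uint8)[:,:,::-1]
cv2.imwrite("pics/b_crank.png",br(a)[:600]); cv2.imwrite("pics/b_slide.png",br(b))
a=s["color"][135:245,150:270]; cv2.imwrite("pics/b_crs.png",br(cv2.resize(a,None,fx=5,fy=5,interpolation=3)))
a=s["color"][195:345,245:415]; cv2.imwrite("pics/b_sls.png",br(cv2.resize(a,None,fx=4,fy=4,interpolation=3)))
for c in(t,s):
  P=cloud(c)
  print((c["depth"]==0).mean())
P=cloud(t)
for u,v in [(395,248),(424,270),(384,238),(240,223),(232,235),(300,300),(410,258)]: print(u,v,P[v,u].round(4))
E
```

```text
0.004136904761904762
0.0041156462585034016
395 248 [ 0.4704 -0.2738  0.0858]
424 270 [ 0.417  -0.3412  0.0898]
384 238 [ 0.4996 -0.2551  0.053 ]
240 223 [0.5345 0.1127 0.0533]
232 235 [0.5022 0.1312 0.0609]
300 300 [ 0.3428 -0.0434  0.0011]
410 258 [ 0.4497 -0.3199  0.0496]
```

View pics/b_crank.png

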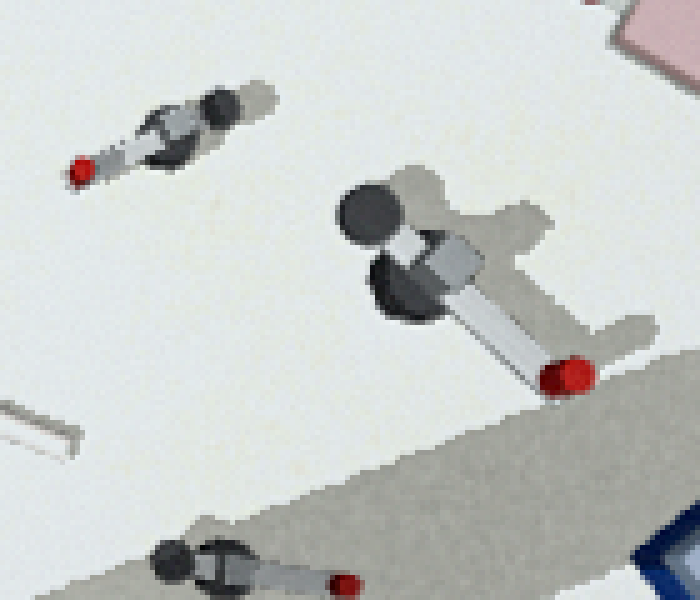

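View pics/b_slide.png

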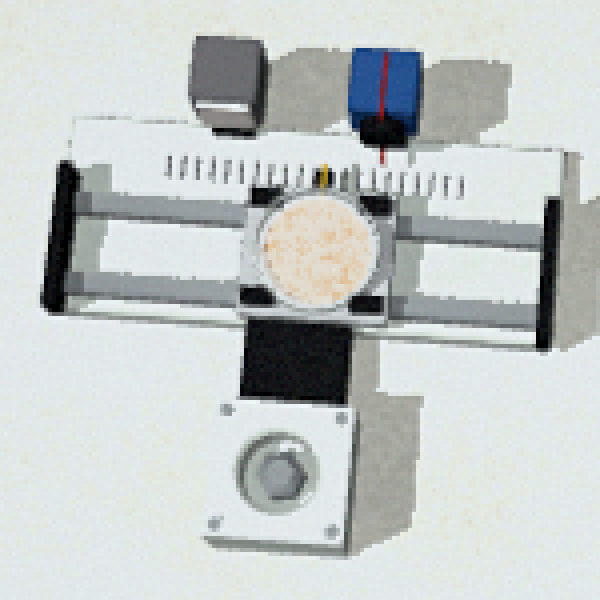

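View pics/b_crs.png

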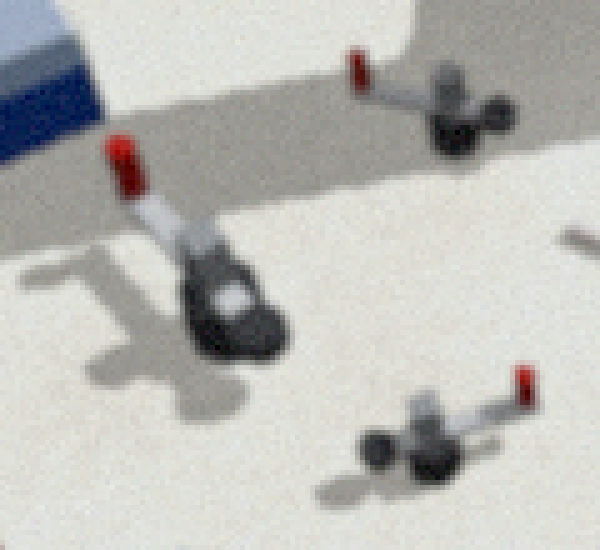

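View pics/b_sls.png

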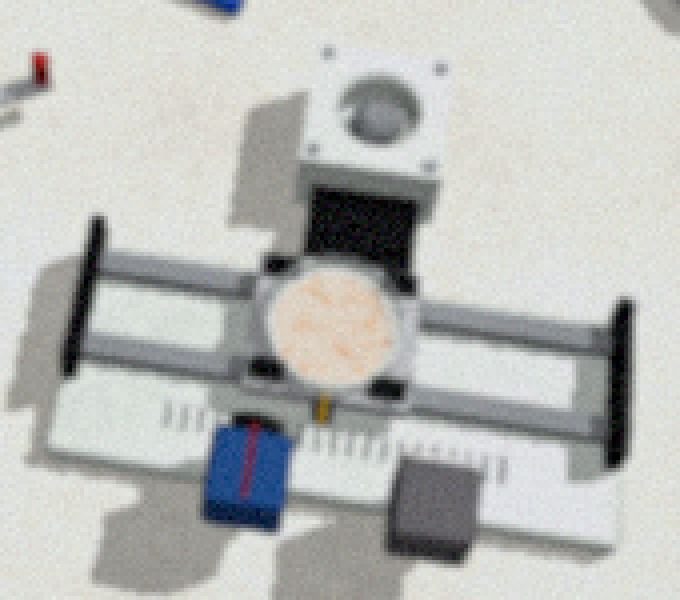

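```bash
python3 - <<'E'
from h import *
t=load("pics/a_top.npz"); s=load("pics/a_scene.npz")
for n,c,(u0,u1,v0,v1) in (("t",t,(370,440,225,285)),("s",s,(165,215,155,215))):
    P=cloud(c)[v0:v1,u0:u1]; C=c["color"][v0:v1,u0:u1].astype(int)
    red=(C[...,0]>90)&(C[...,1]<70)
    hi=P[...,2]>0.078
    for nm,m in(("redtop",red&hi),("block",hi&~red)):
        p=P[m]; vv,uu=np.nonzero(m); print(n,nm,m.sum(),np.median(p,0).round(4),(p.max(0)+p.min(0)).round(4)/2,uu.mean()+u0,vv.mean()+v0)
    armm=(P[...,2]>.046)&(P[...,2]<.056)&~red&(C.mean(-1)>90)
    p=P[armm]; print("arm",armm.sum(),np.median(p,0).round(4)); 
    q=p[:,:2]; w=np.linalg.svd(q-q.mean(0))[2][0]; print("dir",np.degrees(np.arctan2(w[1],w[0])))
# drive box top plane and bright
P=cloud(t)[190:260,205:275]; C=t["color"][190:260,205:275].astype(int)
m=(P[...,2]>.052)&(P[...,2]<.068)&(C.min(-1)>110)
mm=m.astype(np.uint8); k=cv2.connectedComponentsWithStats(mm); i=1+np.argmax(k[2][1:,4]); m=k[1]==i
p=P[m]; r=cv2.minAreaRect((p[:,:2]*1000).astype(np.float32)); print("box",m.sum(),np.median(p[:,2]),r)
print(np.median(cloud(t)[300:330,200:260].reshape(-1,3),0),np.median(cloud(s)[100:130,200:260].reshape(-1,3),0))
E
```

```text
t redtop 31 [ 0.4171 -0.3437  0.0918] [ 0.418   -0.3445   0.09275] 425.4516129032258 269.5806451612903
t block 133 [ 0.4672 -0.2842  0.0916] [ 0.41405 -0.17695  0.62055] 404.8496240601504 250.75187969924812
arm 188 [ 0.4469 -0.3122  0.0517]
dir -133.44810091909102
s redtop 13 [ 0.4147 -0.3427  0.0914] [ 0.4147 -0.3441  0.0919] 173.23076923076923 163.15384615384616
s block 127 [ 0.4734 -0.2847  0.0901] [ 0.76035 -0.15275  0.5375 ] 186.70866141732284 179.14173228346456
arm 85 [ 0.44   -0.3187  0.0517]
dir 48.28455938966972
box 794 0.059564699970353185 ((535.9937133789062, 114.6357421875), (89.2961196899414, 90.09876251220703), 86.13004302978516)
[ 0.30502032  0.13759983 -0.00040991] [ 1.28803563e-01 -2.49656701e-01 -2.02280266e-04]
```

```bash
python3 - <<'E'
from h import *
from plant import readout
t=load("pics/a_top.npz"); s=load("pics/a_scene.npz")
S=readout.get_state(); M=R.from_quat(S["tcp_rot"]).as_matrix(); print(M.round(3)); 
e,o=load("pics/a_wrist.npz")["eye"],M; w=load("pics/a_wrist.npz")
print("cam in tool",M.T@(w["eye"]-S["eef_pos"]), (M.T@R.from_quat(w["attitude"]).as_matrix()).round(3))
for n,c,(u0,u1,v0,v1) in (("t",t,(230,290,110,165)),("s",s,(290,345,280,330))):
    C=c["color"][v0:v1,u0:u1].astype(int);P=cloud(c)[v0:v1,u0:u1]
    red=(C[...,0]>1.6*C[...,1])&(C[...,0]>1.3*C[...,2])&(C[...,0]>50)
    yel=(C[...,0]>1.6*C[...,2])&(C[...,1]>1.25*C[...,2])&(C[...,0]>60)&(C[...,1]<.85*C[...,0])
    for nm,m in(("red",red),("yel",yel)):
        vv,uu=np.nonzero(m)
        for a,b in sorted(zip(vv,uu)):
            if nm=="red" or 1: print(n,nm,b+u0,a+v0,C[a,b],P[a,b].round(4)) if (nm=="red" or C[a,b][2]<60) else 0
E
```

```text
[[-0.     0.966  0.26 ]
 [ 0.002  0.26  -0.966]
 [-1.     0.    -0.002]]
cam in tool [-1.42445961e-01  8.27154198e-02 -1.04505409e-04] [[ 0.001 -0.32   0.947]
 [ 0.001 -0.947 -0.32 ]
 [ 1.     0.001 -0.   ]]
t red 266 119 [68 19 27] [0.8021 0.0495 0.0925]
t red 266 120 [82 19 22] [0.8005 0.0496 0.0898]
t red 266 121 [79 16 20] [0.7978 0.0496 0.0897]
t red 266 122 [81 20 31] [0.7958 0.0496 0.0878]
t red 266 123 [79 22 31] [0.7934 0.0496 0.087 ]
t red 266 124 [63 25 36] [0.7904 0.0495 0.0876]
t red 265 125 [54 26 38] [0.7888 0.0522 0.0848]
t red 266 125 [63 23 36] [0.7873 0.0494 0.0885]
t red 265 126 [56 26 38] [0.7842 0.0519 0.0891]
t red 266 126 [60 25 40] [0.7845 0.0494 0.0884]
t red 265 127 [66 19 22] [0.7809 0.0518 0.0906]
t red 265 128 [66 20 27] [0.7797 0.0519 0.0867]
t red 265 129 [64 21 30] [0.7773 0.0519 0.0858]
t red 265 130 [69 22 31] [0.7718 0.0515 0.0925]
t red 265 131 [82 17 21] [0.7708 0.0517 0.0882]
t red 265 132 [83 18 17] [0.7689 0.0518 0.0861]
t red 265 133 [79 11 12] [0.7659 0.0517 0.0869]
t red 265 134 [51 11  7] [0.7628 0.0516 0.0878]
t red 265 143 [92 47 46] [0.
[... 237 characters left out ...]
5 18] [0.7375 0.0899 0.051 ]
t yel 250 149 [69 58 15] [0.7381 0.0933 0.0412]
t yel 251 149 [87 71 20] [0.7353 0.09   0.0493]
t yel 250 150 [76 64 21] [0.7352 0.0932 0.0414]
t yel 251 150 [81 67 18] [0.7343 0.0903 0.044 ]
s red 308 301 [53 20 22] [0.7655 0.0527 0.0867]
s yel 325 295 [67 56 24] [0.7309 0.0917 0.0455]
s yel 325 296 [66 55 18] [0.7323 0.092  0.0428]
s yel 326 296 [63 52 16] [0.7326 0.0943 0.044 ]
s yel 325 297 [74 58 16] [0.735  0.0921 0.0432]
s yel 326 297 [68 54 22] [0.7357 0.0943 0.0458]
s yel 325 298 [73 56 14] [0.7395 0.092  0.0484]
s yel 326 298 [66 56 28] [0.7386 0.0944 0.0467]
s yel 324 299 [61 45 22] [0.7399 0.0901 0.0424]
s yel 325 299 [71 59 19] [0.7422 0.0921 0.049 ]
```

Call:
move_arm([
  [0,0,0.15,30,37,-3,0],
  [0,0,0.3,60,74,-6,0],
  [0,0,0.45,90,110,-9,0],
  [0,0,0.567,120,147,-12,0],
  [0,0,0.567,150,184,-15,0],
  [0,0,0.567,180,220,-18,0],
  [0,0,0.567,210,257,-21,0],
  [0,0,0.567,240,294,-24,0],
  [0,0,0.567,270,331,-27,0],
  [0,0,0.567,296,366,-30,0],
  [0,0,0.567,296,366,-30,0],
])

```text
time: 1.25
eef_pos: [0.4731, -0.2809, 0.1993]
tcp_rot: [0.255, 0.661, -0.253, 0.659]
contact_force: [-0.3, 0.0, 0.7]
opening: 1.0
```

```bash
cat > snap.py <<'E'
import sys
from h import *
from plant import readout, eyes
n=sys.argv[1]
for cam in sys.argv[2:]:
    c=eyes.read_camera(cam); np.savez(f"pics/{n}_{cam}.npz",**c); cv2.imwrite(f"pics/{n}_{cam}.png",np.clip(c["color"].astype(float)*1.5,0,255).astype(np.uint8)[:,:,::-1])
s=readout.get_state()
for k in("time","qpos","eef_pos","contact_force","wrist_torque","opening"): print(k,np.round(s[k],4))
M=R.from_quat(s["tcp_rot"]).as_matrix(); print("psi",np.degrees(np.arctan2(M[1,2],M[0,2])),"down",M[:,0].round(4))
E
python3 snap.py c wrist
```

```text
time 1.3
qpos [-7.2450e-01  4.2900e-02  1.9127e+00  2.0000e-04  1.1891e+00  1.1800e-02]
eef_pos [ 0.4721 -0.2831  0.1996]
contact_force [-0.6495 -0.1298 -0.8454]
wrist_torque [-0.0207 -0.0146 -0.0298]
opening 1.0001
psi -42.19249167617604 down [-0.0022  0.0022 -1.    ]
```

View pics/c_wrist.png

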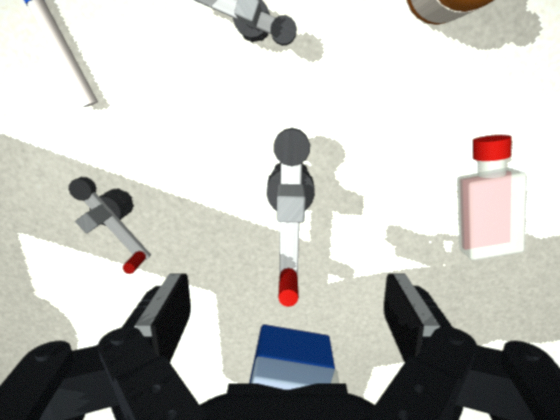

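```bash
python3 - <<'E'
from h import *
w=load("pics/c_wrist.npz"); P=cloud(w); C=w["color"].astype(int)
v0,v1,u0,u1=120,320,250,330
p=P[v0:v1,u0:u1]; c=C[v0:v1,u0:u1]; red=(c[...,0]>90)&(c[...,1]<60)
top=(p[...,2]>.086)&(p[...,2]<.098)
for n,m in(("block",top&~red),("hand",top&red)):
    q=p[m]; r=cv2.minAreaRect((q[:,:2]*1000).astype(np.float32)); vv,uu=np.nonzero(m); print(n,m.sum(),np.median(q,0).round(4),r,uu.mean()+u0,vv.mean()+v0)
cw=(p[...,2]>.04)&(p[...,2]<.07)&(c.mean(-1)<60); q=p[cw]; print("cw",np.median(q,0))
arm=(p[...,2]>.045)&(p[...,2]<.06)&(c.mean(-1)>100)&~red; q=p[arm][:,:2]; x=np.linalg.svd(q-q.mean(0))[2][0]; print("dir",np.degrees(np.arctan2(x[1],x[0])))
# triangulate block top: wrist vs top camera
t=load("pics/a_top.npz");pt=cloud(t)[225:285,370:440]; m=(pt[...,2]>.082)&(pt[...,2]<.1)&~((t["color"][225:285,370:440,0]>90)&(t["color"][225:285,370:440,1]<70)); vv,uu=np.nonzero(m)
m2=top&~red; v2,u2=np.nonzero(m2)
print(tri(w,(u2.mean()+u0,v2.mean()+v0),t,(uu.mean()+370,vv.mean()+225)))
E
```

```text
block 831 [ 0.4733 -0.2844  0.0918] ((445.940673828125, -312.3141174316406), (100.43815612792969, 21.865684509277344), 45.32986068725586) 290.2286401925391 213.78459687123947
hand 281 [ 0.4191 -0.3416  0.0919] ((418.2837829589844, -342.0185546875), (15.996489524841309, 16.284027099609375), 27.999160766601562) 287.49110320284694 296.2491103202847
cw [ 0.48888239 -0.28338696  0.05263638]
dir -132.36416213533101
(array([ 0.46500906, -0.29655261,  0.06918956]), np.float64(0.005682181223096048))
```

```bash
python3 - <<'E'
from h import *
w=load("pics/c_wrist.npz"); t=load("pics/a_top.npz"); s=load("pics/a_scene.npz"); o={}
for n,c,(u0,u1,v0,v1) in (("w",w,(250,330,120,255)),("t",t,(385,417,230,262)),("s",s,(177,200,165,200))):
    p=cloud(c)[v0:v1,u0:u1]; top=((p[...,2]>.085)&(p[...,2]<.1)).astype(np.uint8)
    k=cv2.connectedComponentsWithStats(top,connectivity=4); i=1+np.argmax(k[2][1:,4]); m=k[1]==i; q=p[m]
    o[n]=k[3][i]+[u0,v0]; print(n,m.sum(),o[n],np.median(q,0).round(4),cv2.minAreaRect((q[:,:2]*1000).astype(np.float32)))
print(tri(w,o["w"],t,o["t"])); print(tri(w,o["w"],s,o["s"])); print(tri(t,o["t"],s,o["s"]))
E
```

```text
w 776 [290.33891753 207.45103093] [ 0.474  -0.2838  0.0919] ((473.1768798828125, -284.18231201171875), (21.686569213867188, 22.10785675048828), 48.618167877197266)
t 82 [400.09756098 247.        ] [ 0.4723 -0.2852  0.0915] ((472.4934997558594, -284.9747009277344), (21.302169799804688, 21.316513061523438), 44.79092025756836)
s 67 [190.10447761 182.76119403] [ 0.4746 -0.2825  0.0904] ((473.8101501464844, -282.94342041015625), (23.742938995361328, 21.433473587036133), 48.87212371826172)
(array([ 0.47286006, -0.28563223,  0.08668607]), np.float64(0.00121480477006907))
(array([ 0.47314825, -0.28408929,  0.08817533]), np.float64(0.001071361666682716))
(array([ 0.47259746, -0.28490806,  0.0875613 ]), np.float64(0.0021831698016104395))
```

Call:
move_arm([
  [0,0,0,8,49,0,0],
  [0,0,0,16,98,0,0],
  [0,0,0,24,147,0,0],
  [0,0,0,32,196,0,0],
  [0,0,0,40,245,0,0],
  [0,0,0,48,294,0,0],
  [0,0,0,56,343,0,0],
  [0,0,0,64,392,-5,0],
  [0,0,0,64,398,-10,0],
  [0,0,0,64,398,-10,0],
])

```text
time: 2.3
eef_pos: [0.5356, 0.115, 0.1885]
tcp_rot: [0.254, 0.661, -0.254, 0.658]
contact_force: [-0.1, -1.1, 0.2]
opening: 0.997
```

```bash
python3 snap.py d wrist
```

```text
time 2.35
qpos [2.3600e-02 4.8000e-02 1.9279e+00 1.5000e-03 1.1694e+00 7.5960e-01]
eef_pos [0.5359 0.1139 0.1889]
contact_force [ 0.0564  0.1471 -0.0732]
wrist_torque [0.0282 0.0488 0.0347]
opening 0.9967
psi -42.198785032020496 down [-0.0037  0.0012 -1.    ]
```

View pics/d_wrist.png

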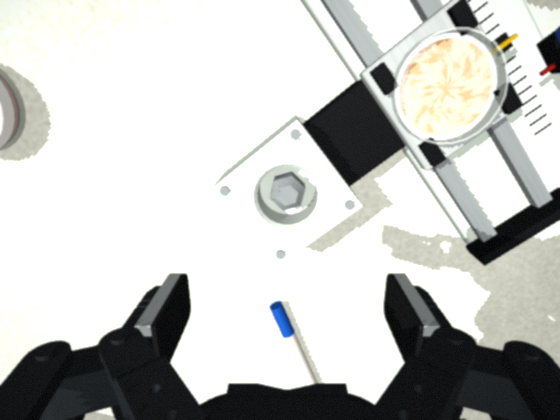

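Wrist view: well at (287,194) with the hex stud visible at (288,192), yellow pointer (509,42), red pointer tip (546,71). Measuring all three.

```bash
python3 - <<'E'
from h import *
w=load("pics/d_wrist.npz"); C=w["color"]
a=C[145:245,235:345]; a=np.clip(a.astype(float)*1.3,0,255).astype(np.uint8); cv2.imwrite("pics/d_well.png",cv2.resize(a,None,fx=6,fy=6,interpolation=cv2.INTER_CUBIC)[:,:,::-1])
a=C[20:100,480:560]; a=np.clip(a.astype(float)*1.5,0,255).astype(np.uint8); cv2.imwrite("pics/d_ptr.png",cv2.resize(a,None,fx=7,fy=7,interpolation=cv2.INTER_CUBIC)[:,:,::-1])
P=cloud(w)
p=P[130:260,210:370]; m=((p[...,2]>.055)&(p[...,2]<.066)).astype(np.uint8); k=cv2.connectedComponentsWithStats(m); i=1+np.argmax(k[2][1:,4]); q=p[k[1]==i]; print("box",np.median(q[:,2]),cv2.minAreaRect((q[:,:2]*1000).astype(np.float32)))
# well: non-top pixels inside -> hole
mm=(k[1]==i).astype(np.uint8); cs,h=cv2.findContours(mm,cv2.RETR_CCOMP,cv2.CHAIN_APPROX_NONE)
for c,hh in zip(cs,h[0]):
    if hh[3]>=0 and cv2.contourArea(c)>300:
        pts=np.array([onplane(w,x+210,y+130,.06)[:2]*1000 for x,y in c[:,0]],np.float32); print("hole",cv2.minEnclosingCircle(pts),cv2.fitEllipse(pts))
st=(p[...,2]>.045)&(p[...,2]<.056); 
st=cv2.morphologyEx(st.astype(np.uint8),cv2.MORPH_OPEN,np.ones((3,3)))
k=cv2.connectedComponentsWithStats(st)
for j in range(1,k[0]):
    if k[2][j,4]>100: q=p[k[1]==j]; print("stud",k[2][j],np.median(q,0),q[:,:2].mean(0))
g=P[185:200,280:296]; print(g[...,2].round(3)[::3,::3])
E
```

```text
box 0.060019130097847706 ((535.1444702148438, 115.15597534179688), (90.68276977539062, 90.70732116699219), 86.23735046386719)
hole ((536.2614135742188, 116.20499420166016), 25.74923324584961) ((536.3228759765625, 116.33039855957031), (50.106754302978516, 50.589515686035156), 62.73323059082031)
stud [ 60  46  35  34 884] [0.5368583  0.11689532 0.05226443] [0.53665979 0.11660429]
stud [ 53  80  49  14 212] [0.51784254 0.09692998 0.05079581] [0.52062371 0.09936539]
[[0.052 0.053 0.055 0.054 0.052 0.051]
 [0.053 0.055 0.053 0.053 0.053 0.053]
 [0.054 0.055 0.054 0.054 0.053 0.055]
 [0.055 0.054 0.055 0.054 0.054 0.055]
 [0.055 0.054 0.056 0.055 0.054 0.054]]
```

View pics/d_well.png

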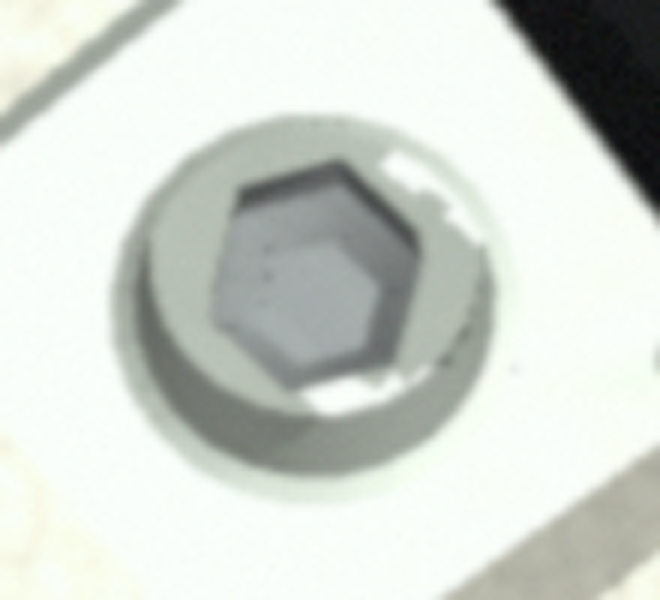

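View pics/d_ptr.png

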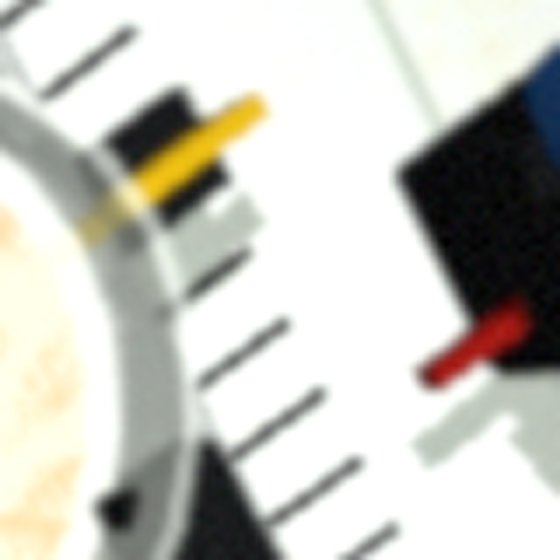

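```bash
python3 - <<'E'
from h import *
w=load("pics/d_wrist.npz")
f=lambda x,y,z,s,o: onplane(w,x/s+o[0],y/s+o[1],z)*1000
def hexa(vs,z):
    p=np.array([f(x,y,z,6,(235,145))[:2] for x,y in vs]); d=np.roll(p,-1,0)-p; print((np.degrees(np.arctan2(d[:,1],d[:,0]))%60).round(1),np.hypot(*d.T).round(1),p.mean(0))
hexa([(325,238),(380,290),(360,352),(290,360),(248,312),(268,250)],.054)
hexa([(420,248),(392,365),(295,388),(215,320),(235,207),(335,180)],.048)
hexa([(420,248),(392,365),(295,388),(215,320),(238,190),(342,158)],.03)
C=w["color"].astype(int);P=cloud(w)
v0,v1,u0,u1=20,100,480,560; c=C[v0:v1,u0:u1]; p=P[v0:v1,u0:u1]
red=(c[...,0]>90)&(c[...,1]<60)&(c[...,2]<60); yel=(c[...,0]>120)&(c[...,1]>90)&(c[...,2]<60)
yaw=np.radians(-3.8); ex=np.array([np.cos(yaw),np.sin(yaw)]); ey=np.array([-ex[1],ex[0]]); o=np.array([.536,.1155])
for n,m in(("red",red),("yel",yel)):
    vv,uu=np.nonzero(m); z=np.median(p[m][:,2]); 
    q=np.array([onplane(w,u+u0,v+v0,.046)[:2] for u,v in zip(uu,vv)])-o
    print(n,m.sum(),z,"x",(q@ex).min(),(q@ex).max(),"y",(q@ey).mean(), "fit",np.polyfit(q@ex,q@ey,1))
E
```

```text
[33.8 31.3 24.9 27.6 30.3 30.3] [10.9  9.6 10.1  9.3  9.6  8.2] [535.50939631 115.19612856]
[35.9 32.1 36.  37.5 33.5 38.8] [18.1 14.6 15.6 17.1 14.8 15.8] [536.17723328 115.2242809 ]
[35.9 32.1 36.  37.5 35.5 28.5] [19.3 15.6 16.6 20.9 16.5 18.4] [533.49843037 111.93955546]
red 44 0.046961411867490754 x 0.21501602819559557 0.22414894712247493 y -0.0469706639534347 fit [-0.06221342 -0.03330757]
yel 73 0.047431211126213124 x 0.19827359533967764 0.21145591161225483 y -0.00982021744959134 fit [-0.00292772 -0.00922165]
```

Call:
move_arm([
  [0,0,0,-8,-49,0,0],
  [0,0,0,-16,-98,0,0],
  [0,0,0,-24,-147,0,0],
  [0,0,0,-32,-196,0,0],
  [0,0,0,-40,-245,0,0],
  [0,0,0,-48,-294,0,0],
  [0,0,0,-56,-343,0,0],
  [0,0,-0.009,-63,-390,-20,0],
  [0,0,-0.009,-63,-398,-40,0],
  [0,0,-0.009,-63,-398,-70,0],
  [0,0,-0.009,-63,-398,-90,0],
  [0,0,-0.009,-63,-398,-90,0],
])

```text
time: 3.55
eef_pos: [0.4692, -0.2846, 0.0956]
tcp_rot: [0.259, 0.662, -0.258, 0.654]
contact_force: [-0.4, 0.8, -0.2]
opening: 1.001
```

```bash
python3 snap.py e wrist
```

```text
time 3.6
qpos [-0.7282  0.169   1.9796 -0.0023  0.9999  0.0216]
eef_pos [ 0.4707 -0.2852  0.0977]
contact_force [ 0.2367  0.3012 -0.8746]
wrist_torque [ 0.0047 -0.0134 -0.0137]
opening 1.0037
psi -42.894499482048744 down [-0.0065  0.0032 -1.    ]
```

View pics/e_wrist.png

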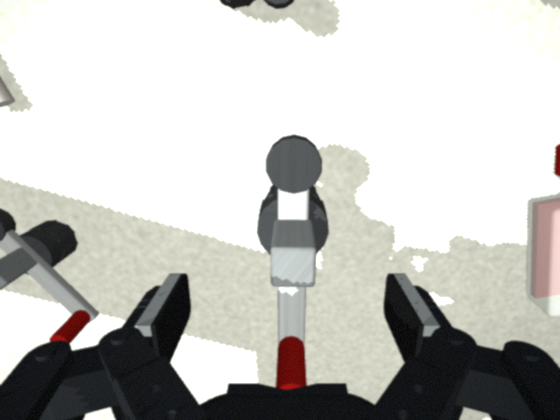

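```bash
python3 - <<'E'
from h import *
w=load("pics/e_wrist.npz"); p=cloud(w)[230:292,250:335]; top=((p[...,2]>.085)&(p[...,2]<.1)).astype(np.uint8)
k=cv2.connectedComponentsWithStats(top,connectivity=4); i=1+np.argmax(k[2][1:,4]); q=p[k[1]==i]; print(len(q),np.median(q,0),cv2.minAreaRect((q[:,:2]*1000).astype(np.float32)))
E
```

```text
2013 [ 0.47442737 -0.28328521  0.09183372] ((473.2899169921875, -284.6204833984375), (22.624225616455078, 22.083248138427734), 46.7188720703125)
```

Call:
move_arm([
  [0,0,0,2.5,0.5,-20,0],
  [0,0,0,2.5,0.5,-35,0],
  [0,0,0,2.5,0.5,-41,0],
  [0,0,0,2.5,0.5,-41,0],
  [0,0,0,2.5,0.5,-41,255],
  [0,0,0,2.5,0.5,-41,255],
  [0,0,0,2.5,0.5,-41,255],
  [0,0,0,2.5,0.5,-41,255],
  [0,0,0,2.5,0.5,-41,255],
  [0,0,0,2.5,0.5,-41,255],
  [0,0,0,2.5,0.5,-41,255],
], newtons=80)

```text
time: 4.7
eef_pos: [0.4736, -0.2849, 0.0574]
tcp_rot: [0.259, 0.66, -0.258, 0.656]
contact_force: [-0.4, 0.5, 4.0]
opening: 0.249
```

```bash
python3 snap.py f wrist
```

```text
time 4.75
qpos [-0.7244  0.2347  1.9898 -0.0022  0.9231  0.0255]
eef_pos [ 0.4736 -0.2849  0.0574]
contact_force [-0.2927  2.0312  4.1727]
wrist_torque [0.0333 0.0152 0.0058]
opening 0.244
psi -42.89299768713705 down [-0.0056  0.0026 -1.    ]
```

Call:
move_arm([
  [0,0,0,0,0,40,255],
  [0,0,0,0,0,85,255],
  [0,0,-0.14,6,38,110,255],
  [0,0,-0.28,13,85,110,255],
  [0,0,-0.42,20,130,110,255],
  [0,0,-0.56,27,175,110,255],
  [0,0,-0.7,34,220,110,255],
  [0,0,-0.84,41,265,110,255],
  [0,0,-0.98,48,310,110,255],
  [0,0,-1.12,55,355,110,255],
  [0,0,-1.26,62,400,110,255],
  [0,0,-1.4,62,400,110,255],
])

```text
time: 5.95
eef_pos: [0.5343, 0.1193, 0.1656]
tcp_rot: [0.619, 0.346, -0.617, 0.34]
contact_force: [-0.2, -1.2, -3.6]
opening: 0.25
```

```bash
python3 snap.py g wrist scene
```

```text
time 6.05
qpos [0.0268 0.0701 1.9506 0.0066 1.1228 2.1475]
eef_pos [0.5342 0.1167 0.1654]
contact_force [ 0.1784  0.2684 -3.5701]
wrist_torque [-0.028  -0.0488 -0.0233]
opening 0.244
psi -121.67317278515848 down [-0.002   0.0059 -1.    ]
```

View pics/g_wrist.png

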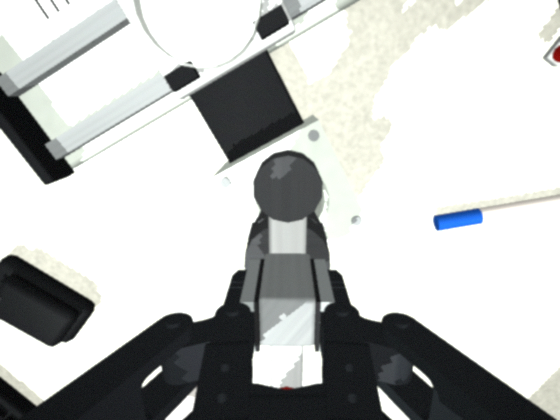

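View pics/g_scene.png

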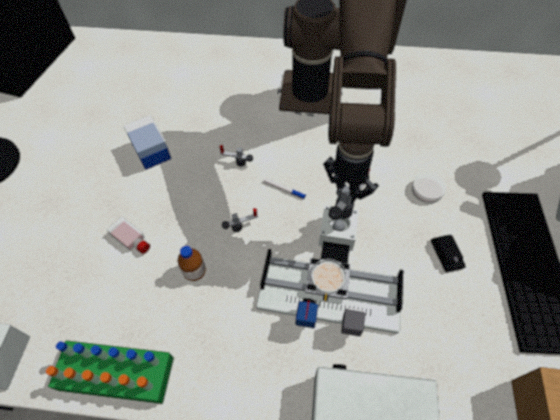

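Call:
move_arm([
  [0,0,-0.14,1.8,-1.2,-10,255],
  [0,0,-0.28,1.8,-1.2,-20,255],
  [0,0,-0.424,1.8,-1.2,-32,255],
  [0,0,-0.424,1.8,-1.2,-40,255],
  [0,0,-0.424,1.8,-1.2,-40,255],
])

```text
time: 6.55
eef_pos: [0.5343, 0.1146, 0.1231]
tcp_rot: [-0.675, -0.211, 0.677, -0.206]
contact_force: [0.3, 0.1, -3.7]
opening: 0.248
```

```bash
python3 snap.py h wrist
```

```text
time 6.6
qpos [0.0231 0.1225 1.9767 0.0069 1.0444 2.5642]
eef_pos [0.5352 0.1148 0.1243]
contact_force [ 0.0692 -0.5386 -3.3881]
wrist_torque [ 0.0008 -0.0513  0.014 ]
opening 0.2483
psi -145.7950887483812 down [-0.0021  0.0059 -1.    ]
```

View pics/h_wrist.png

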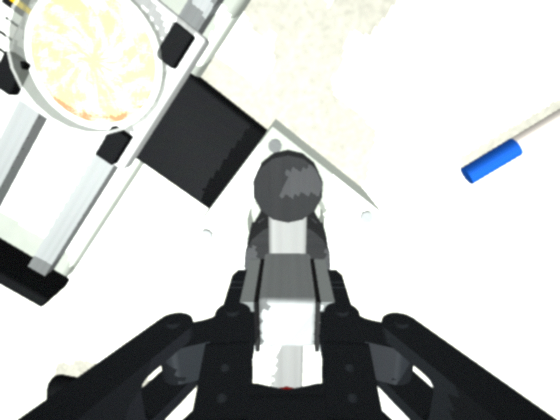

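Call:
move_arm([
  [0,0,0,0.8,0.7,-5,255],
  [0,0,0,0.8,0.7,-10,255],
  [0,0,0,0.8,0.7,-14,255],
  [0,0,0,0.8,0.7,-16,255],
])

```text
time: 7.0
eef_pos: [0.5357, 0.1155, 0.1077]
tcp_rot: [-0.675, -0.21, 0.676, -0.206]
contact_force: [-0.2, -0.6, -2.1]
opening: 0.247
```

Call:
move_arm([
  [0,0,0,0.3,0,-2,255],
  [0,0,0,0.3,0,-4,255],
  [0,0,0,0.3,0,-6,255],
  [0,0,0,0.3,0,-7,255],
])

```text
time: 7.4
eef_pos: [0.5358, 0.1154, 0.1005]
tcp_rot: [-0.675, -0.21, 0.676, -0.206]
contact_force: [-0.4, -0.1, -3.0]
opening: 0.244
```

Call:
move_arm([
  [0,0,0,0,0,-2,255],
  [0,0,0,0,0,-4,255],
  [0,0,0,0,0,-6,255],
  [0,0,0,0,0,-8,255],
])

```text
time: 7.8
eef_pos: [0.5358, 0.1154, 0.0923]
tcp_rot: [-0.675, -0.21, 0.676, -0.206]
contact_force: [-1.2, -0.0, -3.7]
opening: 0.248
```

Foot about 35 mm up; it is engaged without a search. Going on to the floor.

Call:
move_arm([
  [0,0,0,0,0,-2,255],
  [0,0,0,0,0,-3.5,255],
  [0,0,0,0,0,-4.5,255],
  [0,0,0,0,0,-5.5,255],
  [0,0,0,0,0,-5.5,255],
])

```text
time: 8.3
eef_pos: [0.5359, 0.1154, 0.0874]
tcp_rot: [-0.675, -0.21, 0.676, -0.206]
contact_force: [-2.2, 0.2, 0.5]
opening: 0.242
```

```bash
python3 snap.py i wrist
```

```text
time 8.35
qpos [0.0244 0.1772 1.9924 0.0068 0.9753 2.5643]
eef_pos [0.5359 0.1154 0.0874]
contact_force [-2.2807 -0.2728  2.1277]
wrist_torque [-0.2132  0.3866 -0.0248]
opening 0.246
psi -145.74409842749722 down [-0.0034  0.0056 -1.    ]
```

Call:
move_arm([
  [0,0,0.05,-0.3,0,0,255],
  [0,0,0.15,-0.3,0,0,255],
  [0,0,0.27,-0.3,0,0,255],
  [0,0,0.39,-0.3,0,0,255],
  [0,0,0.5,-0.3,0,0,255],
  [0,0,0.5,-0.3,0,0,255],
], newtons=100)

```text
time: 8.95
eef_pos: [0.5361, 0.1148, 0.0874]
tcp_rot: [-0.602, -0.37, 0.604, -0.368]
contact_force: [0.7, -2.6, -1.8]
opening: 0.24
```

```bash
python3 snap.py j top
```

```text
time 9.0
qpos [0.0249 0.178  1.9913 0.0027 0.9765 2.0689]
eef_pos [0.5361 0.1149 0.0874]
contact_force [ 0.798  -3.3613 -1.8236]
wrist_torque [-0.6558 -0.1592  0.0117]
opening 0.2459
psi -117.19680283445224 down [-0.0043  0.0021 -1.    ]
```

Call:
move_arm([
  [0,0,0.1,0,0.3,0,255],
  [0,0,0.22,0,0.3,0,255],
  [0,0,0.35,0,0.3,0,255],
  [0,0,0.48,0,0.3,0,255],
  [0,0,0.61,0,0.3,0,255],
  [0,0,0.74,0,0.3,0,255],
  [0,0,0.87,0,0.3,0,255],
  [0,0,1.0,0,0.3,0,255],
  [0,0,1.13,0,0.3,0,255],
  [0,0,1.26,0,0.3,0,255],
  [0,0,1.4,0,0.3,0,255],
  [0,0,1.4,0,0.3,0,255],
])

```text
time: 10.2
eef_pos: [0.5358, 0.1157, 0.0874]
tcp_rot: [0.224, 0.671, -0.226, 0.67]
contact_force: [-0.5, 0.2, -1.5]
opening: 0.244
```

```bash
python3 snap.py k top scene; python3 - <<'E'
from h import *
a=load("pics/k_top.npz")["color"][105:255,170:320]; cv2.imwrite("pics/k_c.png",np.clip(cv2.resize(a,None,fx=4,fy=4,interpolation=3)*1.8,0,255)[:,:,::-1])
E
```

```text
time 10.3
qpos [ 0.0287  0.1779  1.9914 -0.0033  0.9756  0.6801]
eef_pos [0.5358 0.1157 0.0874]
contact_force [-1.4467 -0.1364 -2.0799]
wrist_torque [ 0.2267  0.3002 -0.0224]
opening 0.244
psi -37.21290303386121 down [-0.0033 -0.0028 -1.    ][ WARN:0@0.680] global loadsave.cpp:1063 imwrite_ Unsupported depth image for selected encoder is fallbacked to CV_8U.
```

View pics/k_c.png

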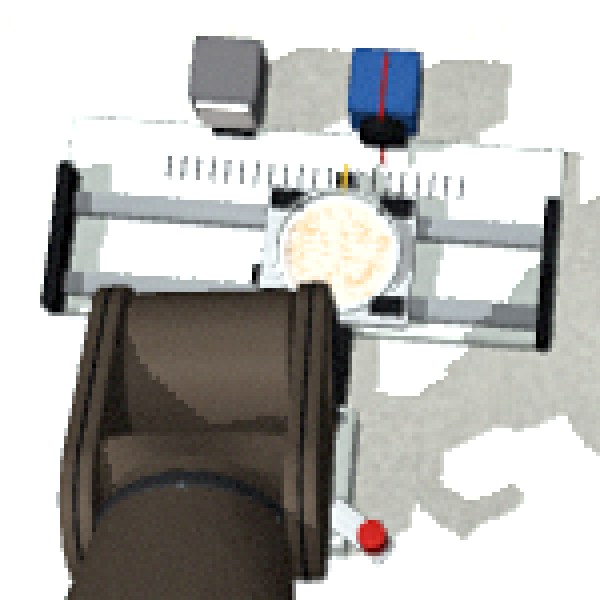

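Call:
move_arm([
  [0,0,0.12,0,0,0,255],
  [0,0,0.24,0,0,0,255],
  [0,0,0.37,0,0,0,255],
  [0,0,0.5,0,0,0,255],
  [0,0,0.63,0,0,0,255],
  [0,0,0.76,0,0,0,255],
  [0,0,0.89,0,0,0,255],
  [0,0,1.02,0,0,0,255],
  [0,0,1.15,0,0,0,255],
  [0,0,1.28,0,0,0,255],
  [0,0,1.4,0,0,0,255],
  [0,0,1.4,0,0,0,255],
])

```text
time: 11.5
eef_pos: [0.535, 0.1156, 0.0874]
tcp_rot: [-0.26, 0.659, 0.257, 0.658]
contact_force: [-4.2, -1.6, 2.3]
opening: 0.24
```

Call:
move_arm([
  [0,0,0.12,0,0,0,255],
  [0,0,0.24,0,0,0,255],
  [0,0,0.37,0,0,0,255],
  [0,0,0.5,0,0,0,255],
  [0,0,0.63,0,0,0,255],
  [0,0,0.76,0,0,0,255],
  [0,0,0.9,0,0,0,255],
  [0,0,1.0,0,0,0,255],
  [0,0,1.0,0,0,0,255],
])

```text
time: 12.4
eef_pos: [0.5347, 0.1151, 0.0874]
tcp_rot: [0.543, -0.455, -0.54, -0.454]
contact_force: [-3.9, -2.5, 0.3]
opening: 0.241
```

```bash
python3 snap.py l top scene wrist; python3 - <<'E'
from h import *
for n,(a,b,c,d) in (("top",(100,200,190,320)),("scene",(240,340,245,410))):
  a=load(f"pics/l_{n}.npz")["color"][a:b,c:d].astype(float)*1.6; cv2.imwrite(f"pics/l_{n}c.png",np.clip(cv2.resize(a,None,fx=4.5,fy=4.5,interpolation=cv2.INTER_CUBIC),0,255).astype(np.uint8)[:,:,::-1])
E
```

```text
time 12.55
qpos [ 0.0284  0.1728  1.9974 -0.0046  0.9693 -1.7141]
eef_pos [0.5347 0.1152 0.0874]
contact_force [-3.1638 -3.512   0.5676]
wrist_torque [-0.7109  0.7263 -0.1344]
opening 0.2444
psi 99.98468646032941 down [ 0.0023 -0.0038 -1.    ]
```

View pics/l_topc.png

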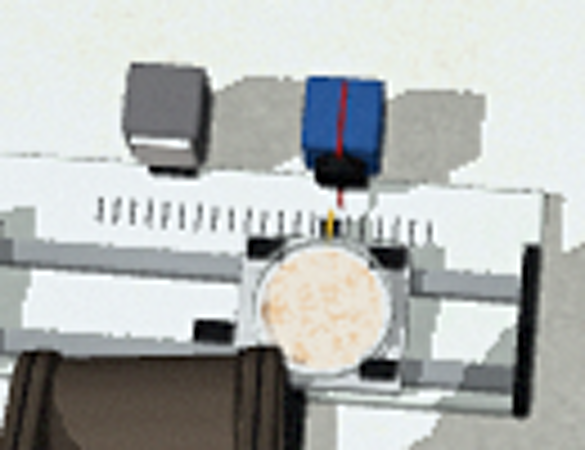

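View pics/l_scenec.png

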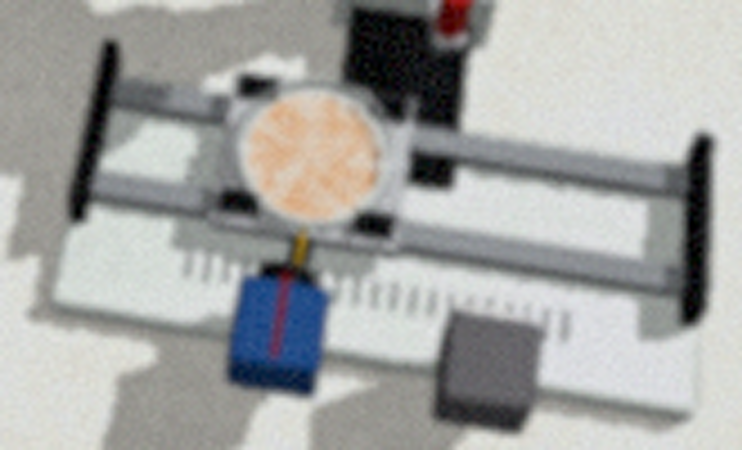

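View pics/l_wrist.png

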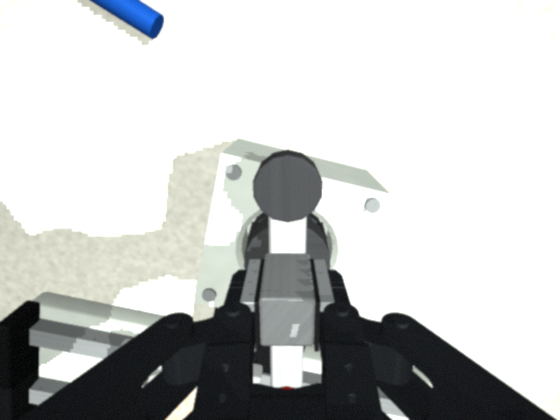

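```bash
cat > ptr.py <<'E'
import sys
from h import *
from scipy.ndimage import label
yaw=np.radians(-3.8); ex=np.array([np.cos(yaw),np.sin(yaw)]); ey=np.array([-ex[1],ex[0]]); o=np.array([.536,.1155])
def meas(f,wins,z=.0465):
    c=load(f); C=c["color"].astype(float); r={}
    for n,(u0,u1,v0,v1) in wins.items():
        k=C[v0:v1,u0:u1]
        if n=="red": w=np.clip(k[...,0]-np.maximum(k[...,1],k[...,2])-12,0,None)
        else: w=np.clip(np.minimum(k[...,0],k[...,1])-k[...,2]-20,0,None)
        v,u=np.nonzero(w); q=np.array([onplane(c,a+u0,b+v0,z)[:2] for a,b in zip(u,v)])-o; ww=w[v,u]
        r[n]=(ww@q/ww.sum()); print(f,n,len(v),"x,y",(r[n]@ex*1000).round(1),(r[n]@ey*1000).round(1),"pix",(ww@u/ww.sum()+u0).round(1),(ww@v/ww.sum()+v0).round(1))
    if len(r)==2: print("  yel-red y mm",((r["yel"]-r["red"])@ey*1000).round(2))
E
python3 - <<'E'
from ptr import *
meas("pics/a_top.npz",{"red":(258,272,140,148),"yel":(245,257,143,153)})
meas("pics/l_top.npz",{"red":(258,272,140,147),"yel":(257,270,146,153)})
meas("pics/l_scene.npz",{"yel":(308,316,291,300)})
meas("pics/a_scene.npz",{"yel":(319,331,291,302)})
E
```

```text
pics/a_top.npz red 4 x,y 219.4 -47.9 pix 265.0 143.6
pics/a_top.npz yel 12 x,y 203.1 -11.0 pix 250.7 148.4
  yel-red y mm 36.94
pics/l_top.npz red 4 x,y 219.4 -47.9 pix 265.0 143.6
pics/l_top.npz yel 10 x,y 203.2 -43.6 pix 262.9 149.3
  yel-red y mm 4.27
pics/l_scene.npz yel 15 x,y 201.7 -42.5 pix 311.3 294.9
pics/a_scene.npz yel 16 x,y 201.3 -9.7 pix 325.2 297.0
```

Call:
move_arm([
  [0,0,0.12,0.5,0.3,0,255],
  [0,0,0.25,0.5,0.3,0,255],
  [0,0,0.38,0.5,0.3,0,255],
  [0,0,0.49,0.5,0.3,0,255],
  [0,0,0.54,0.5,0.3,0,255],
  [0,0,0.54,0.5,0.3,0,255],
])

```text
time: 13.15
eef_pos: [0.5349, 0.1149, 0.0875]
tcp_rot: [0.644, -0.295, -0.642, -0.294]
contact_force: [-3.9, -3.8, 1.4]
opening: 0.246
```

```bash
python3 snap.py m top scene; python3 - <<'E'
from ptr import *
meas("pics/m_top.npz",{"red":(258,272,140,147),"yel":(257,272,147,153)})
meas("pics/m_scene.npz",{"yel":(304,314,289,299)})
E
```

```text
time 13.25
qpos [ 0.0277  0.1727  1.9974 -0.0042  0.9689 -2.2527]
eef_pos [0.5349 0.1149 0.0875]
contact_force [-4.1841 -4.1135  1.8765]
wrist_torque [-0.7616  0.7269 -0.0453]
opening 0.2418
psi 130.79281061564848 down [ 0.0026 -0.0034 -1.    ]
pics/m_top.npz red 4 x,y 219.3 -47.9 pix 265.0 143.7
pics/m_top.npz yel 11 x,y 203.0 -48.0 pix 264.5 149.4
  yel-red y mm -0.07
pics/m_scene.npz yel 15 x,y 201.5 -46.7 pix 309.6 294.5
```

Call:
move_arm([
  [0,0,0,0,0,0,0],
  [0,0,0,0,0,0,0],
  [0,0,0,0,0,0,0],
  [0,0,0,0,0,0,0],
  [0,0,0,0,0,0,0],
  [0,0,0,0,0,10,0],
  [0,0,0,0,0,40,0],
  [0,0,0,0,0,80,0],
  [0,0,0,0,0,110,0],
  [0,0,0,0,0,110,0],
])

```text
time: 14.25
eef_pos: [0.5384, 0.1152, 0.2045]
tcp_rot: [0.648, -0.293, -0.638, -0.296]
contact_force: [0.6, 1.2, 0.8]
opening: 0.997
```

```bash
python3 snap.py n wrist top scene; python3 - <<'E'
from ptr import *
meas("pics/n_top.npz",{"red":(258,272,140,147),"yel":(257,272,147,153)})
E
```

```text
time 14.4
qpos [ 0.0278  0.0343  1.926  -0.0037  1.1791 -2.2535]
eef_pos [0.5345 0.1149 0.1973]
contact_force [0.2271 0.3857 0.4376]
wrist_torque [-0.0082 -0.0286 -0.05  ]
opening 0.9951
psi 130.78784631837544 down [ 0.0023 -0.0034 -1.    ]
pics/n_top.npz red 4 x,y 219.4 -47.9 pix 265.0 143.6
pics/n_top.npz yel 11 x,y 203.0 -48.0 pix 264.5 149.5
  yel-red y mm -0.05
```

View pics/n_wrist.png

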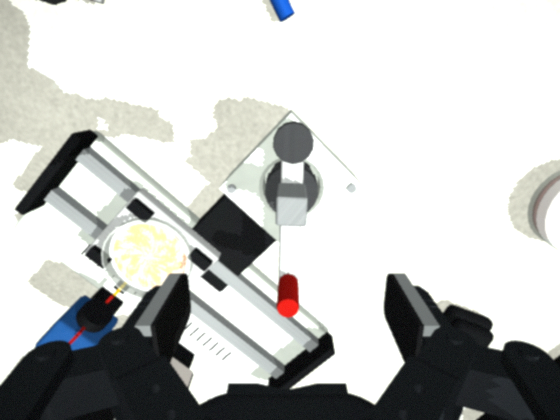

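View pics/n_scene.png

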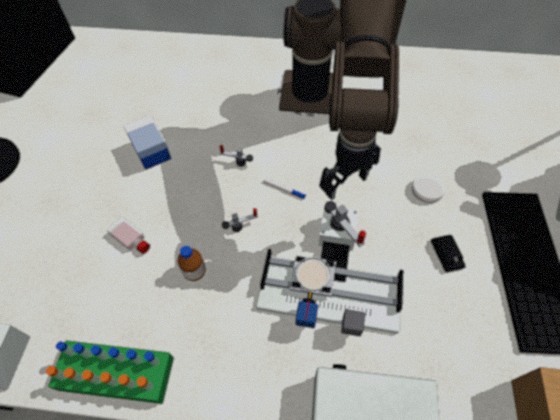

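```bash
python3 - <<'E'
from ptr import *
w=load("pics/n_wrist.npz"); P=cloud(w); p=P[150:235,250:335]
top=((p[...,2]>.112)&(p[...,2]<.132)).astype(np.uint8); k=cv2.connectedComponentsWithStats(top,connectivity=4); i=1+np.argmax(k[2][1:,4]); q=p[k[1]==i]; print("block",len(q),np.median(q,0),cv2.minAreaRect((q[:,:2]*1000).astype(np.float32)))
A=np.c_[q[:,:2],np.ones(len(q))]; print("tilt",np.linalg.lstsq(A,q[:,2],rcond=None)[0][:2])
h=P[280:312,278:300]; c=w["color"][280:312,278:300]; m=(h[...,2]>.112)&(c[...,0]>90)&(c[...,1]<60); print("handle top",np.median(h[m],0))
meas("pics/n_wrist.npz",{"red":(100,116,291,306),"yel":(113,128,282,296)})
a=w["color"][265:325,70:150]; cv2.imwrite("pics/n_p.png",cv2.resize(a,None,fx=8,fy=8,interpolation=cv2.INTER_CUBIC)[:,:,::-1])
E
```

```text
block 998 [0.53397053 0.11389785 0.12170409] ((535.2604370117188, 114.81874084472656), (22.310388565063477, 21.865964889526367), 38.38518142700195)
tilt [0.09782866 0.08166609]
handle top [0.59435447 0.16395872 0.12163285]
pics/n_wrist.npz red 80 x,y 219.2 -46.9 pix 109.4 298.6
pics/n_wrist.npz yel 70 x,y 205.0 -46.5 pix 117.7 290.5
  yel-red y mm 0.38
```

View pics/n_p.png

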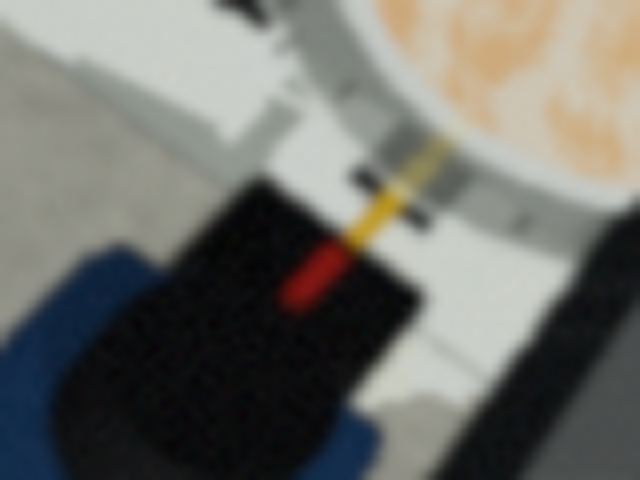

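```bash
python3 -c "
from plant import ctrl
print(ctrl.sign_off())"
```

```text
the job is handed in; nothing more can be done
None
```

The crank is seated on the hex stud and the yellow pointer lines up with the red one. I handed the job in at about 14.4 s of the 69 s allowed; sign-off gives no verdict.

- **Fitting the crank:** I picked the largest of the three cranks and measured it from the wrist, top and scene views. I read the stud's angle from a wrist picture of the well. The socket went on at that angle, so no search by feel was needed.
- **Turning:** I turned the crank about 277° anticlockwise, which includes roughly 10° of slack in the socket. Then I let go and lifted clear.

**Last checks, after letting go:**

| Check | Result |
|---|---|
| Block top height | 121.7 mm, against 122 mm when home |
| Handle top height | 121.6 mm, so level along the arm |
| Crank axis to well axis | about 1 mm |
| Yellow minus red pointer, top view | -0.05 mm |
| Yellow minus red pointer, wrist view | +0.4 mm |
| Gripper | open and clear of everything |

The bottle, dishes, flask and mouse look unmoved in the last scene picture; I did not measure them.

**Disagreement:** a plane fitted to the block's top gave slopes of 0.10 and 0.08. I put this down to side-face pixels in the mask, because the equal block and handle heights show no tilt along the arm. Tilt across the arm was not separately confirmed.

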